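# Wind the chopper and click the pellet slide into the beam

### The job

First wind the chopper spring on the beam head: turn the wing key clockwise, in repeated partial turns, until it is fully wound, leaving the slide where it is meanwhile. Then take the pellet slide by its upright finger post and slide it along the rail until the ball clicks into the notch, without running past it, and finish holding it there: keep the post pinched between the fingers, still, with the ball seated in the notch. Do not disturb the other things on the bench.

Things in the scene. Friction and masses are not known exactly. Their poses are not given: they have to be found in the camera images.
- key_wing (a point): Centre of the steel wing key on top of the grey beam head: an upright flat wing 36 long x 8 thick x 26 tall (mm), this point 90 mm above the bench and 26 mm above the head's flat top. z is up and the turning axis; x runs along the wing's length, y across its 8 mm thickness. The point turns with the key.
- key (a joint): Winding of the key in rad, growing CLOCKWISE seen from above. Starts at 0 to 0.5; solid stop (fully wound) at 3.0. Takes 0.05 to 0.09 N m, a little more as the spring winds up; it stays where it is left, so it can be let go, the hand turned back and the key taken again.
- tab (a point): Centre of the slide's square grey finger post, 18 x 18 mm, 44 tall, from 34 to 78 mm above the bench, near the -y end of the slide (an aluminium plate 240 x 44 x 10 mm, top 34 mm above the bench). y: along the rail, the way the slide must go; x: across it, to the key's side; z up.
- notch (a point): Middle of the mouth of the 9 mm wide notch in the slide plate's long edge, 29 mm above the bench, moving with the slide; axes as tab. It lies 75 mm ahead (+y) of the post and 22 mm to its +x side. An upright pellet holder (32 mm wide, top 68 mm above the bench) stands on the plate in line with it.
- slide (a joint): Travel of the slide along the rail in m, growing in the tab +y direction; starts at 0 to 0.03, end stop 0.19. The notch meets the ball somewhere between 0.06 and 0.125. Rail friction 1.5 N and a little more when moving.
- ball (a point): Fixed point of the beam head where its sprung 12 mm steel ball presses on the slide's edge; axes as tab. The ball is seated when notch and ball agree along y. Felt along the rail: about 2 N of drag before it, a forward pull as the ball drops in over the last 4.5 mm, then 5 to 9 N of resistance to going on.
- head: The fixed beam head; origin on the bench under the rail's centre line, beside the ball; axes as tab. Its grey housing (66 x 66 mm, 64 tall, key on top) is centred 77 mm in +x of the origin; its grey detector box (32 x 36 mm, 66 tall) 60 mm in -x. The rail with the slide passes between them.
- lens_tube: Bystander: upright aluminium lens tube, 44 dia x 50 tall mm; origin at the centre of its underside; leave it alone.
- beaker: Bystander: glass beaker, 68 dia x 80 tall mm; origin at the centre of its underside; leave it alone.
- small_jar: Bystander: small white jar, 72 dia x 75 tall mm; origin at the centre of its underside; leave it alone.
- weigh_dish: Bystander: white square weighing dish, 60 x 60 x 14 mm; origin at the centre of its underside; leave it alone.
- big_jar: Bystander: big white jar, 96 dia x 140 tall mm; origin at the centre of its underside; leave it alone.
- pellet_die: Bystander: stepped steel pellet die, 48 dia x 50 tall mm; origin at the centre of its underside; leave it alone.
- spatula: Bystander: lying thin steel laboratory spatula, 175 long x 12 wide mm; origin at the centre of its underside; leave it alone.
Not all that is in view belongs to the job. What is shaped like the head but red is not meant.

How it is judged:
By the outcome, as a careful person would: the job done as asked, in the order asked, and still so for the second after the job is handed in, while the arm keeps its last pose, push and grip.
It also fails if it takes over 61 s, if anything falls off the work surface, if the arm or the gripper's body presses on something with over 40 N, if the wrist force passes 120 N, or if a joint passes its speed limit or range.

### The arm

A 7-joint arm with a two-finger parallel gripper is mounted at the origin on the work surface. World frame = base frame: x ahead of the robot, y to its left, z up, the work surface at z = 0. Lengths are in m, angles in rad, forces in N, time in s.
With the tool pointing down it reaches from about 0.35 to 0.9 m from the base axis. Payload 8.1 kg.
Tool frame: the origin (TCP) lies on the centre line of the jaws, within the pads' length; the fingertips stand arm.tip_extent ahead of it and the grasp point (between the pads) lies 3 mm ahead of it (arm.tip_extent is the distance from the TCP to the fingertips, in m); y points along the fingers, z is the direction in which the jaws open and shut, and the axes are right-handed (so a half turn about y gives the same grasp; the last joint's range is limited). The gripper opens to 92 mm and grips with 3 to 60 N. Pads are 19 mm wide; open, the fingers measure 130 mm over their backs; the gripper's body (75 mm by 190 mm) begins 47 mm behind the grasp point.
Start: joints at [1.217, 0.434, 0.025, 1.573, -0.012, 1.134, -0.075], TCP at [0.155, -0.605, 0.249] pointing down, gripper open.
Joint ranges: [-2.62, 2.62], [-0.44, 2.09], [-1.27, 1.32], [0.08, 2.57], [-1.32, 4.46], [0.12, 2], [-2.74, 2.74]. Speed limits (rad/s): [2.22, 2.22, 3.01, 3.01, 3.14, 3.14, 3.14].

### API

Orientations are given as a rotation vector (axis times angle).
In Python, from cell import observe, get_image, sign_off, boxes_of, place_of, arm gives the robot as it stands.
- The arm moves only by the tool arm_command, never from a script. Its argument "plan" is a list of rows, each a list of 2 entries, a list of its own where there are three numbers: the shift along the tool's x, y, z in m, then the turn, a rotation vector about the tool's x, y, z in degrees. In form: [[[tx, ty, tz], [ax, ay, az]], ...]. A call has 1 to 5 rows; each row is the pose to reach, as a shift and turn from the pose commanded when the call began, along the tool's axes at that moment; what a row does not reach only later rows make up. A row lasts 1/10 s, in which the tool goes at most 50 mm and 8.59 degrees, less where a joint would pass 70% of its speed; a pose out of reach is approached as far as the arm can. A call with a gripper value outside its range is refused whole. "fingers" is the closure, from -1 (fully open) to 1 (shut), set as the call begins (left out, the last holds). The fingers move at their own pace and stop on an object; "squeeze" is the grip in N (left out, the last holds). Time passes only in rows, so rows that repeat a pose let the fingers close. It gives the time, the measured TCP pose, the force and the opening at its end, in the units of the state.
- observe(): the state, without advancing time (a new reading comes with each control period).
- get_image(name): name is "scene" or "top" or "wrist"; returns a dict with "color" (480x640x3 uint8, red, green, blue), "camera_matrix" (3x3 intrinsics, pixels), "world_to_cam" (4x4, takes a point from world to camera coordinates); the wrist camera has in their place "mount" (4x4, takes a point from camera to tool coordinates, whose origin is the TCP and whose axes are the tool frame's). Camera axes: x right, y up, looking along -z (the intrinsics and any distortion apply to the point x, -y, -z); pixel columns grow to the right and rows downward; lengths in m; the calibration is good to about 2 mm. A picture is of the moment at which its call begins: read the wrist's pose just before it. There is no depth.
- sign_off(): hands the job in, once; it reports no verdict.
Trained networks look in a picture, given as the dict that the camera call returned (one of the last four; its "shot" number tells which), for a name from the list of things; names that differ only in an ending like _2 or _b are one class to them, and where a whole thing is asked for, a point or a joint stands for the part that bears it (a point fixed in the world has none). Each returns a list of dicts, best first, with "confidence" (0 to 1); they miss things now and then, are a little off and sometimes report something else, mostly with a low value. They report only what shows in the picture. A call takes as long as a camera call. They do not tell look-alikes from the thing itself.
- boxes_of(picture, thing): "point" ([column, row] in pixels, amid what is visible of it).
- place_of(picture, thing): "point" ([column, row] in pixels: a listed point, or the origin of a listed thing).
The state is a dict: "clock": time; "joints": joint angles; "dq": joint speeds; "joint_efforts": joint torques, N m; "position": TCP position; "ee_rot": TCP orientation; "force": force on the tool from outside, world axes, zero at the start; "ft_torque": the same for the moment, N m; "width": opening from 0.0 (shut) to 1.0 (fully open).
Only numpy, scipy, OpenCV 4.12 (cv2) and the standard library are available. Lean on these libraries where they do the work, as an engineer would, in place of code of your own. Each camera call takes 0.05 s, during which the arm holds its last target.

## Working session

There is one attempt and no reset: what is moved stays moved. The work goes in short steps, Python scripts to look and compute and a tool call to move; the robot and the scene stay as the last step left them, time stands still between calls to the robot, and variables do not carry over. Pictures are saved under pics/ and viewed, and the job is handed in when it is done.

Besides the shell and the picture viewer there is one more tool, called after ">>>" as name(argument=value, ...), one argument or row to a line, values as JSON. arm_command: Moves the arm, as the interface text tells. Its arguments: {"type":"object","properties":{"plan":{"type":"array","items":{"type":"array"}},"fingers":{"type":"number"},"squeeze":{"type":"number"}},"required":["plan"]}

```bash
ls; mkdir -p pics
cat > h.py <<'E'
import numpy as np, cv2
from cell import observe, get_image, sign_off, boxes_of, place_of, arm
def save(im,n,crop=None,sc=1):
    c=im["color"]
    if crop: c=c[crop[1]:crop[3],crop[0]:crop[2]]
    if sc!=1: c=cv2.resize(c,None,fx=sc,fy=sc,interpolation=cv2.INTER_CUBIC)
    cv2.imwrite("pics/"+n+".png",cv2.cvtColor(c,cv2.COLOR_RGB2BGR))
def ray(im,p,w2c=None):
    K=np.array(im["camera_matrix"]);W=np.array(im["world_to_cam"] if w2c is None else w2c)
    d=np.linalg.inv(K)@[p[0],p[1],1]; d=np.array([d[0],-d[1],-d[2]])
    R=W[:3,:3];t=W[:3,3]
    return -R.T@t, R.T@d
def atz(im,p,z,w2c=None):
    o,d=ray(im,p,w2c); return o+d*(z-o[2])/d[2]
E
python3 - <<'E'
from h import *
s=observe();print(s)
print(dir(arm), {k:getattr(arm,k) for k in dir(arm) if not k.startswith('_')})
for n in("scene","top"):
    im=get_image(n);save(im,n+"0");print(n,im.keys(),im["camera_matrix"])
    for t in("key_wing","tab","notch","ball","head"):
        for r in place_of(im,t)[:4]: print(t,r,atz(im,r["point"],{"key_wing":.09,"tab":.056,"notch":.029,"ball":.029,"head":0}[t]).round(3))
E
```

```text
pics
{'clock': 0.0, 'joints': array([ 1.21740462,  0.43519205,  0.02495854,  1.57415268, -0.01160317,
        1.13397325, -0.07512463]), 'dq': array([ 6.27477253e-04, -1.27576283e-05,  8.79631902e-04, -3.45013268e-04,
       -3.51368482e-03, -6.31874734e-04,  6.11742423e-04]), 'joint_efforts': array([ 9.28384070e-04, -6.67837501e+01,  9.85573791e-01, -3.14466083e+01,
       -6.04908471e-02,  4.26350115e-02,  1.75963023e-04]), 'position': array([ 0.1549376 , -0.60497612,  0.24794249]), 'ee_rot': array([-0.26348164,  2.08974813, -2.08649523]), 'force': array([ 0.93433862, -0.55452   ,  0.36007383]), 'ft_torque': array([ 0.0325967 , -0.0289639 , -0.00241865]), 'width': 1.002535264525192}
['PlanningError', '__class__', '__delattr__', '__dict__', '__dir__', '__doc__', '__eq__', '__format__', '__ge__', '__getattribute__', '__getstate__', '__gt__', '__hash__', '__init__', '__init_subclass__', '__le__', '__lt__', '__module__', '__ne__', '__new__', '__reduce__', '__reduce_ex__', '__repr__', '__setattr__', '__sizeof__', '__str__', '__subclasshook__', '__weakref__', 'tip_extent'] {'PlanningErro
[... 2025 characters left out ...]
1], 'confidence': 0.58} [ 0.577 -0.118  0.056]
notch {'point': [328.7, 207.2], 'confidence': 0.62} [ 0.587 -0.042  0.029]
ball {'point': [454.4, 291.1], 'confidence': 0.91} [ 0.41  -0.273  0.029]
ball {'point': [280.5, 221.3], 'confidence': 0.78} [0.563 0.054 0.029]
ball {'point': [155.0, 373.8], 'confidence': 0.77} [0.282 0.298 0.029]
ball {'point': [461.8, 173.2], 'confidence': 0.63} [ 0.645 -0.311  0.029]
head {'point': [283.2, 231.7], 'confidence': 0.96} [0.548 0.051 0.   ]
head {'point': [458.4, 303.4], 'confidence': 0.8} [ 0.389 -0.286  0.   ]
head {'point': [464.9, 186.3], 'confidence': 0.69} [ 0.626 -0.322  0.   ]
head {'point': [167.8, 383.9], 'confidence': 0.59} [0.262 0.281 0.   ]
```

View pics/scene0.png

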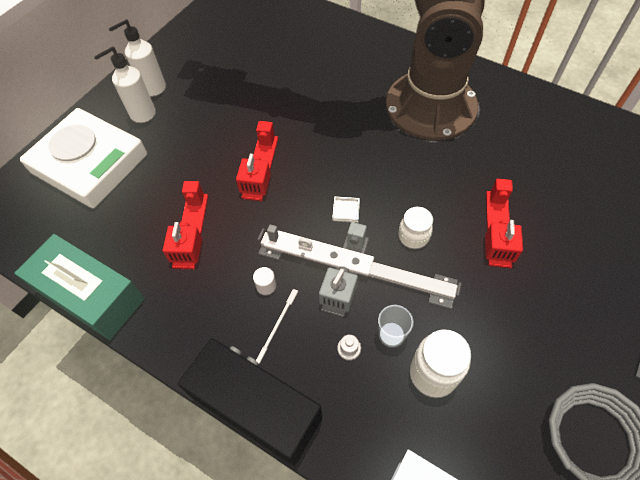

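View pics/top0.png

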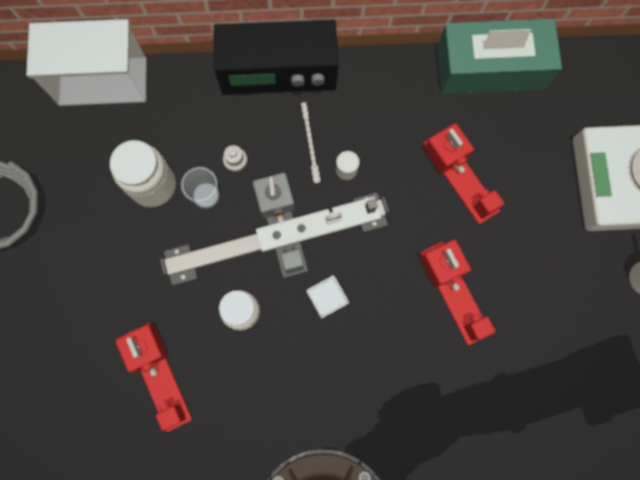

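Run:
```python
from h import *
im=get_image("top");save(im,"top1",(240,160,400,280),5)
save(get_image("scene"),"scene1",(240,200,400,320),5)
o,d=ray(im,(320,240));print("topcam",o)
for p in((387,210),(165,268)):print(atz(im,p,.02))
```

```text
topcam [0.28089199 0.00871436 1.19458642]
[ 0.57829061 -0.15722793  0.02      ]
[0.48223101 0.28204663 0.02      ]
```

View pics/top1.png

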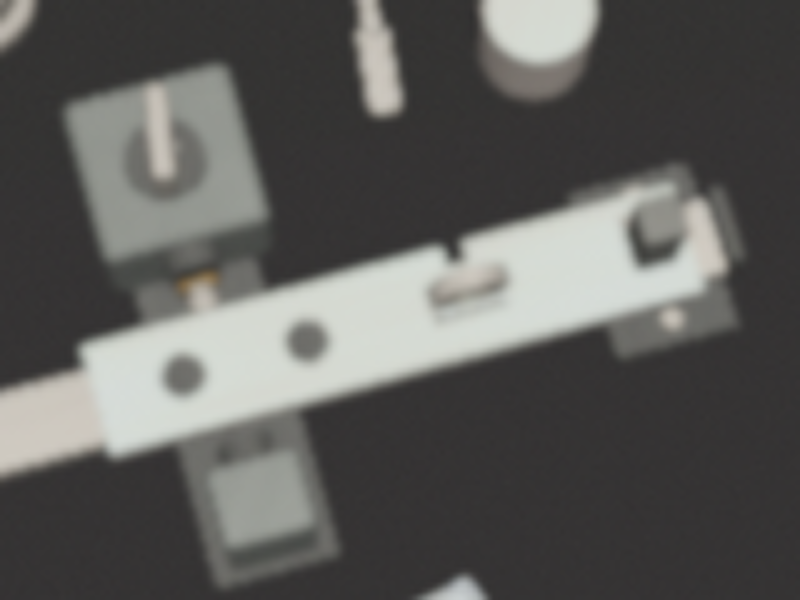

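View pics/scene1.png

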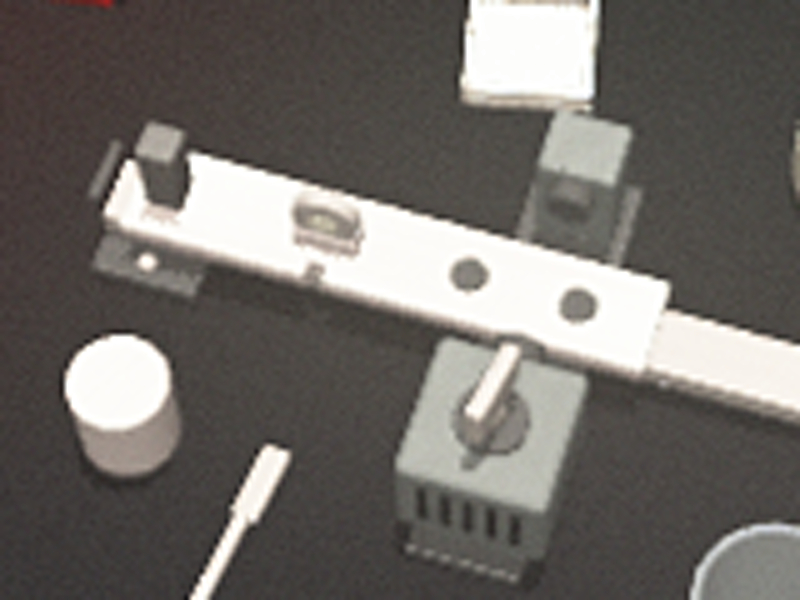

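```bash
cat >> h.py <<'E'
from scipy.spatial.transform import Rotation as Ro
def down(phi):
    # tool z (opening) horizontal at world angle phi, y down
    z=np.array([np.cos(phi),np.sin(phi),0]);y=np.array([0,0,-1.]);x=np.cross(y,z)
    return Ro.from_matrix(np.c_[x,y,z])
def rel(pos,phi,cur=None):
    s=observe();R=Ro.from_rotvec(s["ee_rot"]);p=s["position"]
    best=None
    for k in(0,np.pi):
        rv=(R.inv()*down(phi+k)).as_rotvec(degrees=True)
        if best is None or np.linalg.norm(rv)<np.linalg.norm(best):best=rv
    print("shift",R.inv().apply(np.array(pos)-p).round(4),"turn",best.round(2))
def st():
    s=observe();R=Ro.from_rotvec(s["ee_rot"]).as_matrix();print("t",round(s["clock"],2),"p",s["position"].round(4),"F",s["force"].round(2),"T",s["ft_torque"].round(3),"w",round(s["width"],3),"phi",np.degrees(np.arctan2(R[1,2],R[0,2])).round(2),"q",s["joints"].round(2))
    return s
def wcam(im,s):
    M=np.array(im["mount"]);R=Ro.from_rotvec(s["ee_rot"]).as_matrix()
    T=np.eye(4);T[:3,:3]=R;T[:3,3]=s["position"];return np.linalg.inv(T@M)
E
python3 - <<'E'
from h import *
st();s=observe();print(Ro.from_rotvec(s["ee_rot"]).as_matrix().round(3))
im=get_image("wrist");print(np.array(im["mount"]).round(3),im["camera_matrix"].round(1))
rel([.56,.06,.28],0)
E
```

```text
t 0.7 p [ 0.1551 -0.6055  0.2488] F [-0.97  0.57  0.34] T [ 0.071 -0.003 -0.012] w 1.001 phi -75.64 q [ 1.22  0.43  0.03  1.57 -0.01  1.13 -0.08]
[[-0.969  0.     0.248]
 [-0.248 -0.    -0.969]
 [ 0.    -1.     0.   ]]
[[ 0.001 -0.958 -0.287 -0.077]
 [-0.     0.287 -0.958 -0.136]
 [ 1.     0.001  0.    -0.001]
 [ 0.     0.     0.     1.   ]] [[362.4   0.  319.2]
 [  0.  362.4 234.5]
 [  0.    0.    1. ]]
shift [-0.5574 -0.0313 -0.5442] turn [-0.000e+00 -7.564e+01  1.000e-02]
```

Run:
```python
from h import *
rel([.61,.063,.22],np.radians(-81))
```

```text
shift [-0.6066  0.0287 -0.5347] turn [-0.01  5.36  0.  ]
```

>>> arm_command(
  plan=[
    [[-0.607,0.029,-0.535],[0,5.4,0]],
    [[-0.607,0.029,-0.535],[0,5.4,0]],
    [[-0.607,0.029,-0.535],[0,5.4,0]],
    [[-0.607,0.029,-0.535],[0,5.4,0]],
    [[-0.607,0.029,-0.535],[0,5.4,0]],
  ],
)

```text
clock: 1.25
position: [0.2965, -0.3972, 0.24]
ee_rot: [-0.167, 2.139, -2.141]
force: [0.9, -0.9, -0.0]
width: 1.002
```

Run:
```python
from h import *
st();rel([.61,.063,.22],np.radians(-81))
```

```text
t 1.25 p [ 0.2965 -0.3972  0.24  ] F [ 0.93 -0.85 -0.04] T [-0.044 -0.063 -0.013] w 1.002 phi -81.04 q [ 0.87  0.24 -0.06  1.89  0.02  1.01 -0.61]
shift [-0.3813  0.0198 -0.4058] turn [-0.04 -0.04 -0.02]
```

>>> arm_command(
  plan=[
    [[-0.381,0.02,-0.406],[0,0,0]],
    [[-0.381,0.02,-0.406],[0,0,0]],
    [[-0.381,0.02,-0.406],[0,0,0]],
    [[-0.381,0.02,-0.406],[0,0,0]],
    [[-0.381,0.02,-0.406],[0,0,0]],
  ],
)

```text
clock: 1.75
position: [0.4371, -0.1906, 0.2311]
ee_rot: [-0.166, 2.139, -2.14]
force: [0.8, -0.6, 0.2]
width: 1.002
```

Run:
```python
from h import *
st();rel([.61,.063,.22],np.radians(-81))
```

```text
t 1.75 p [ 0.4371 -0.1906  0.2311] F [ 0.82 -0.55  0.23] T [-0.059 -0.057  0.014] w 1.002 phi -81.05 q [ 0.48  0.23 -0.22  1.93  0.06  0.99 -1.18]
shift [-0.2103  0.0112 -0.2237] turn [-0.04 -0.05 -0.05]
```

>>> arm_command(
  plan=[
    [[-0.21,0.011,-0.224],[0,0,0]],
    [[-0.21,0.011,-0.224],[0,0,0]],
    [[-0.21,0.011,-0.224],[0,0,0]],
    [[-0.21,0.011,-0.224],[0,0,0]],
    [[-0.21,0.011,-0.224],[0,0,0]],
  ],
)

```text
clock: 2.25
position: [0.5776, 0.016, 0.222]
ee_rot: [-0.167, 2.14, -2.14]
force: [1.0, -1.4, 0.2]
width: 0.999
```

Run:
```python
from h import *
st();rel([.61,.063,.22],np.radians(-81))
s=observe();im=get_image("wrist");save(im,"w1");W=wcam(im,s)
for t,z in (("key_wing",.09),("ball",.029),("notch",.029),("tab",.056),("head",0)):
    for r in place_of(im,t)[:3]: print(t,r,atz(im,r["point"],z,W).round(4))
```

```text
t 2.25 p [0.5776 0.016  0.222 ] F [ 0.98 -1.45  0.22] T [-0.082 -0.018 -0.005] w 0.999 phi -81.06 q [ 0.1   0.4  -0.3   1.71  0.13  1.05 -1.66]
shift [-0.0393  0.002  -0.0414] turn [-0.02 -0.06 -0.03]
key_wing {'point': [259.0, 174.3], 'confidence': 0.79} [0.6132 0.0675 0.09  ]
ball {'point': [275.5, 225.5], 'confidence': 0.58} [0.5587 0.0558 0.029 ]
notch {'point': [381.9, 217.4], 'confidence': 0.62} [ 0.5819 -0.0415  0.029 ]
tab {'point': [472.7, 248.7], 'confidence': 0.63} [ 0.5723 -0.1205  0.056 ]
```

View pics/w1.png

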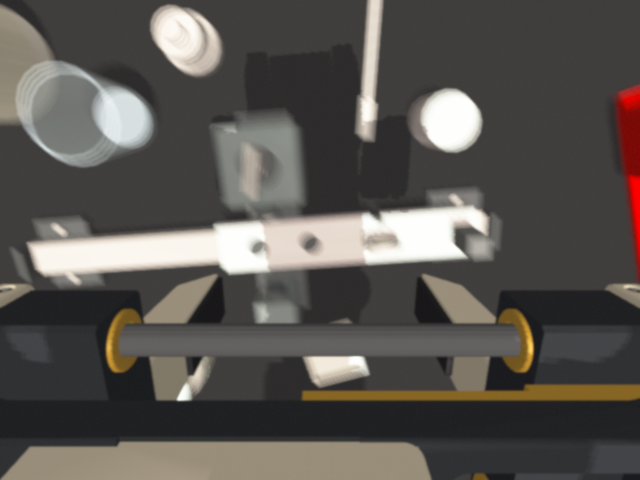

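>>> arm_command(
  plan=[
    [[-0.035,0.002,-0.042],[0,0,0]],
    [[-0.035,0.002,-0.042],[0,0,0]],
    [[-0.035,0.002,-0.042],[0,0,0]],
  ],
)

```text
clock: 2.85
position: [0.6046, 0.0616, 0.2198]
ee_rot: [-0.168, 2.14, -2.139]
force: [-0.7, -0.1, -1.1]
width: 0.998
```

Run:
```python
from h import *
st()
s=observe();im=get_image("wrist");save(im,"w2");W=wcam(im,s);save(im,"w2c",(240,150,400,270),5)
for t,z in (("key_wing",.09),("ball",.029),("notch",.029),("tab",.056),("head",0)):
    for r in place_of(im,t)[:3]: print(t,r,atz(im,r["point"],z,W).round(4))
```

```text
t 2.85 p [0.6046 0.0616 0.2198] F [-0.72 -0.12 -1.08] T [ 0.045 -0.001 -0.01 ] w 0.998 phi -80.99 q [ 0.02  0.45 -0.3   1.63  0.15  1.08 -1.74]
key_wing {'point': [315.4, 218.8], 'confidence': 0.74} [0.6137 0.0671 0.09  ]
key_wing {'point': [371.2, 382.6], 'confidence': 0.46} [ 0.4758 -0.0035  0.09  ]
ball {'point': [318.7, 258.9], 'confidence': 0.73} [0.5597 0.0562 0.029 ]
ball {'point': [222.6, 371.9], 'confidence': 0.72} [0.4175 0.1372 0.029 ]
ball {'point': [243.7, 84.1], 'confidence': 0.65} [0.704  0.1425 0.029 ]
notch {'point': [426.9, 254.8], 'confidence': 0.97} [ 0.5799 -0.0455  0.029 ]
notch {'point': [420.2, 82.6], 'confidence': 0.59} [ 0.7281 -0.0033  0.029 ]
tab {'point': [517.5, 281.0], 'confidence': 0.83} [ 0.5766 -0.122   0.056 ]
head {'point': [320.8, 268.4], 'confidence': 0.6} [0.5388 0.0507 0.    ]
head {'point': [56.3, 107.8], 'confidence': 0.4} [0.6586 0.3183 0.    ]
```

View pics/w2.png

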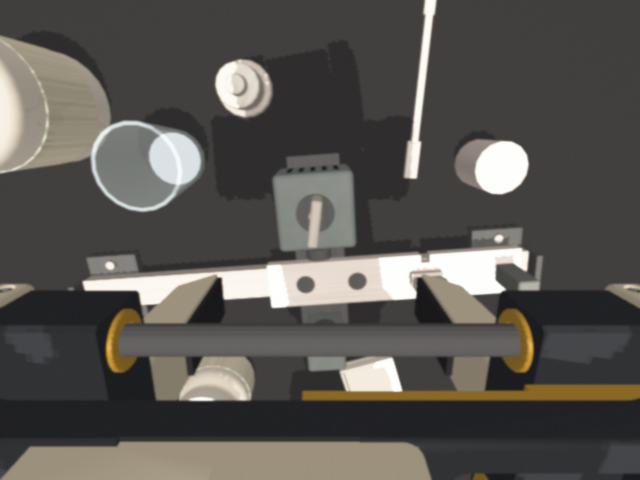

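View pics/w2c.png

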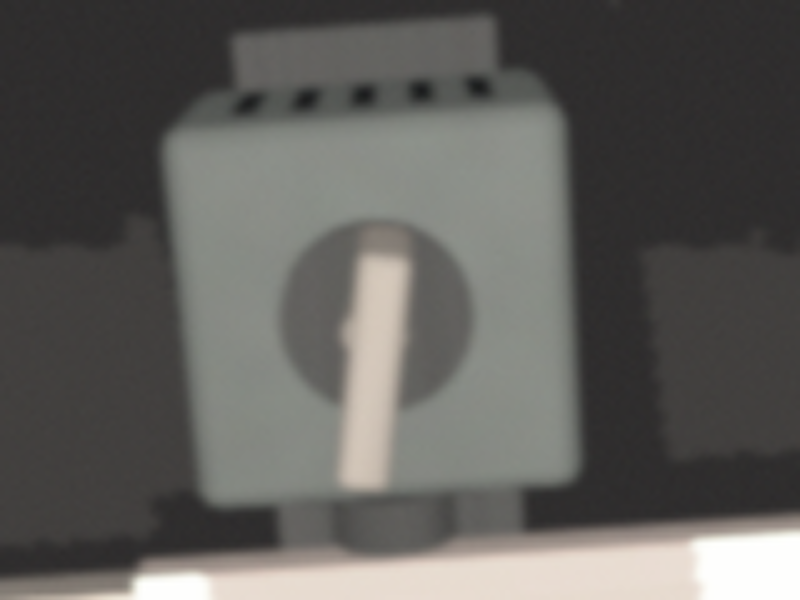

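Run:
```python
from h import *
s=observe();im=get_image("wrist");W=wcam(im,s)
f=lambda u,v,z:atz(im,(240+u/5,150+v/5),z,W)
a,b=f(385,257,.103),f(363,485,.103);print(a,b,(a+b)/2,np.linalg.norm(a-b),np.degrees(np.arctan2(*(a-b)[1::-1])))
c=[f(*p,.064) for p in((165,130),(560,100),(580,482),(205,505))]
print(np.array(c).round(4),np.mean(c,0)); 
for i in range(4):
    d=c[(i+1)%4]-c[i];print(np.linalg.norm(d),np.degrees(np.arctan2(d[1],d[0])))
rel([.612,.065,.115],np.radians(-81))
```

```text
[0.62948942 0.06639994 0.103     ] [0.59525676 0.06443364 0.103     ] [0.61237309 0.06541679 0.103     ] 0.03428908590775349 3.28742464316984
[[0.6367 0.1034 0.064 ]
 [0.6511 0.0416 0.064 ]
 [0.5883 0.0268 0.064 ]
 [0.5745 0.0892 0.064 ]] [0.61266321 0.06526312 0.064     ]
0.06346065624263739 -76.88075114811414
0.06454310229690831 -166.6842976049256
0.06398776421294092 102.50231213544946
0.06385445765092762 12.848180857231167
shift [-0.0083  0.105  -0.0036] turn [-0.03 -0.12 -0.  ]
```

>>> arm_command(
  plan=[
    [[-0.008,0.05,-0.004],[0,5.7,0]],
    [[-0.008,0.1,-0.004],[0,5.7,0]],
    [[-0.008,0.123,-0.004],[0,5.7,0]],
    [[-0.008,0.123,-0.004],[0,5.7,0]],
  ],
)

```text
clock: 3.6
position: [0.6091, 0.0654, 0.0932]
ee_rot: [-0.07, 2.195, -2.197]
force: [-0.3, -0.2, -1.0]
width: 1.0
```

Run:
```python
from h import *
st();rel([.6125,.0653,.096],np.radians(-86.7))
```

```text
t 3.6 p [0.6091 0.0654 0.0932] F [-0.3  -0.21 -0.96] T [-0.006  0.01   0.033] w 1.0 phi -86.75 q [-0.02  0.6  -0.25  1.74  0.19  0.83 -1.88]
shift [-0.0033 -0.0028  0.0003] turn [-0.06 -0.05  0.4 ]
```

>>> arm_command(
  plan=[
    [[-0.003,-0.003,0],[0,0,0]],
    [[-0.003,-0.003,0],[0,0,0]],
    [[-0.003,-0.003,0],[0,0,0]],
    [[-0.003,-0.003,0],[0,0,0]],
    [[-0.003,-0.003,0],[0,0,0]],
  ],
  fingers=1,
  squeeze=25,
)

```text
clock: 4.1
position: [0.6152, 0.0667, 0.1007]
ee_rot: [-0.061, 2.192, -2.192]
force: [-0.0, -0.8, 0.2]
width: 0.611
```

Run:
```python
from h import *
st();rel([.6125,.0653,.096],np.radians(-86.7))
```

```text
t 4.1 p [0.6152 0.0667 0.1007] F [-0.01 -0.78  0.21] T [0.072 0.028 0.017] w 0.611 phi -86.74 q [-0.02  0.59 -0.25  1.73  0.19  0.84 -1.87]
shift [0.0027 0.0047 0.0012] turn [ 0.   -0.04 -0.07]
```

>>> arm_command(
  plan=[
    [[0.003,0.004,0.001],[0,0,0]],
    [[0.003,0.004,0.001],[0,0,0]],
    [[0.003,0.004,0.001],[0,0,0]],
    [[0.003,0.004,0.001],[0,0,0]],
    [[0.003,0.004,0.001],[0,0,0]],
  ],
)

```text
clock: 4.6
position: [0.612, 0.0655, 0.0958]
ee_rot: [-0.062, 2.193, -2.192]
force: [-0.1, 1.1, 0.2]
width: 0.183
```

Run:
```python
from h import *
st();rel([.6125,.0653,.096],np.radians(-86.7))
```

```text
t 4.6 p [0.612  0.0655 0.0958] F [-0.11  1.06  0.16] T [0.03  0.004 0.01 ] w 0.183 phi -86.73 q [-0.02  0.59 -0.25  1.74  0.19  0.83 -1.88]
shift [-0.0005 -0.0002  0.0003] turn [ 0.   -0.03 -0.  ]
```

>>> arm_command(
  plan=[
    [[0,0,0],[0,0,0]],
    [[0,0,0],[0,0,0]],
    [[0,0,0],[0,0,0]],
  ],
)

```text
clock: 4.9
position: [0.6119, 0.0669, 0.0959]
ee_rot: [-0.063, 2.193, -2.19]
force: [-0.2, 5.1, -0.3]
width: 0.085
```

Run:
```python
from h import *
st()
```

```text
t 4.9 p [0.6119 0.0669 0.0959] F [-0.23  5.09 -0.3 ] T [ 1.242  0.032 -0.028] w 0.085 phi -86.68 q [-0.02  0.59 -0.25  1.74  0.19  0.83 -1.88]
```

>>> arm_command(
  plan=[
    [[0,0,0],[0,4,0]],
    [[0,0,0],[0,10,0]],
    [[0,0,0],[0,16,0]],
    [[0,0,0],[0,22,0]],
    [[0,0,0],[0,22,0]],
  ],
)

```text
clock: 5.4
position: [0.612, 0.0674, 0.0959]
ee_rot: [-0.34, -2.045, 2.041]
force: [0.5, 6.7, -1.0]
width: 0.084
```

Run:
```python
from h import *
st()
```

```text
t 5.4 p [0.612  0.0674 0.0959] F [ 0.48  6.72 -1.04] T [ 1.44  -0.016  0.006] w 0.084 phi -108.86 q [-0.09  0.58 -0.15  1.75  0.11  0.82 -2.2 ]
```

>>> arm_command(
  plan=[
    [[0,0,-0.002],[0,4,0]],
    [[0,0,-0.002],[0,10,0]],
    [[0,0,-0.002],[0,16,0]],
    [[0,0,-0.002],[0,20,0]],
    [[0,0,-0.002],[0,20,0]],
  ],
)

```text
clock: 5.9
position: [0.6122, 0.0679, 0.0959]
ee_rot: [-0.643, -1.83, 1.831]
force: [-3.4, 3.0, 1.4]
width: 0.087
```

Run:
```python
from h import *
st();save(get_image("scene"),"s2",(200,180,440,360),3.3)
```

```text
t 5.9 p [0.6122 0.0679 0.0959] F [-3.45  2.96  1.43] T [ 0.755  0.419 -0.036] w 0.087 phi -128.76 q [-0.16  0.58 -0.06  1.75  0.04  0.81 -2.48]
```

View pics/s2.png

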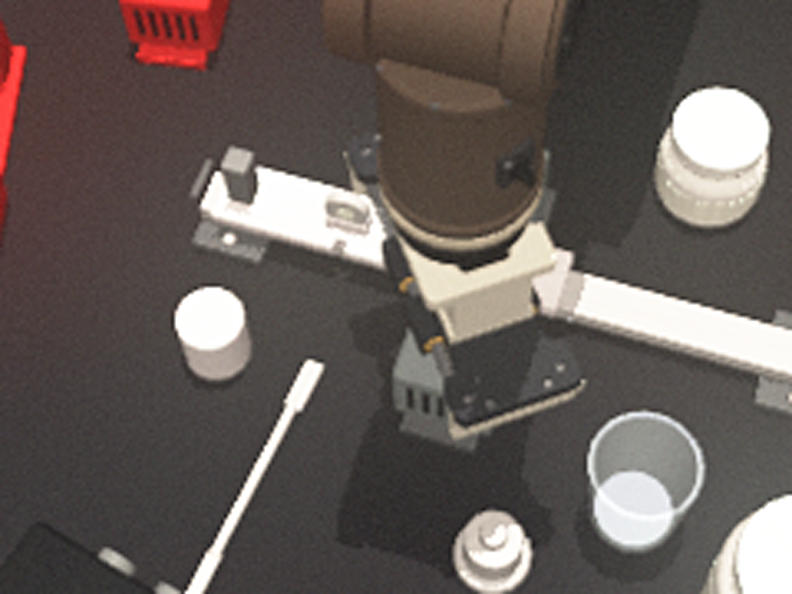

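>>> arm_command(
  plan=[
    [[0,0,0],[0,0,0]],
    [[0,0,0],[0,0,0]],
    [[0,0,0],[0,0,0]],
    [[0,0,0],[0,0,0]],
    [[0,0,0],[0,0,0]],
  ],
  fingers=-1,
)

```text
clock: 6.45
position: [0.6127, 0.067, 0.0958]
ee_rot: [-0.644, -1.831, 1.831]
force: [0.1, -0.3, -0.5]
width: 0.473
```

Run:
```python
from h import *
s=st();im=get_image("wrist");save(im,"w3");W=wcam(im,s)
for r in place_of(im,"key_wing")[:3]: print(r,atz(im,r["point"],.09,W).round(4))
```

```text
t 6.45 p [0.6127 0.067  0.0958] F [ 0.13 -0.26 -0.45] T [ 0.082  0.051 -0.025] w 0.473 phi -128.74 q [-0.16  0.58 -0.06  1.75  0.04  0.81 -2.48]
{'point': [317.2, 311.1], 'confidence': 0.57} [0.6128 0.0686 0.09  ]
```

View pics/w3.png

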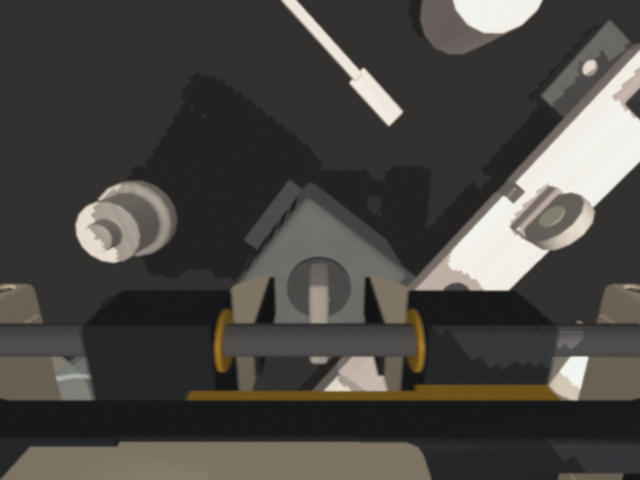

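>>> arm_command(
  plan=[
    [[0,0,0],[0,-8.5,0]],
    [[0,0,0],[0,-17,0]],
    [[0,0,0],[0,-25.5,0]],
    [[0,0,0],[0,-34,0]],
    [[0,0,0],[0,-42.5,0]],
  ],
)

```text
clock: 7.05
position: [0.6126, 0.0673, 0.0959]
ee_rot: [-0.078, 2.185, -2.185]
force: [-0.4, 0.3, -0.1]
width: 0.979
```

>>> arm_command(
  plan=[
    [[0,0,0],[0,-8.5,0]],
    [[0,0,0],[0,-17,0]],
    [[0,0,0],[0,-25.5,0]],
    [[0,0,0],[0,-34,0]],
    [[0,0,0],[0,-42.5,0]],
  ],
)

```text
clock: 7.55
position: [0.6126, 0.0672, 0.0958]
ee_rot: [-0.75, 1.741, -1.742]
force: [0.3, -0.1, 0.4]
width: 1.002
```

>>> arm_command(
  plan=[
    [[0,0,0],[0,-8.5,0]],
    [[0,0,0],[0,-17,0]],
    [[0,0,0],[0,-25.5,0]],
    [[0,0,0],[0,-34,0]],
    [[0,0,0],[0,-42.5,0]],
  ],
)

```text
clock: 8.05
position: [0.6127, 0.0671, 0.0958]
ee_rot: [-1.202, 1.22, -1.221]
force: [0.4, 0.0, -0.5]
width: 1.001
```

>>> arm_command(
  plan=[
    [[0,0,0],[0,-8.5,0]],
    [[0,0,0],[0,-17,0]],
    [[0,0,0],[0,-25.5,0]],
    [[0,0,0],[0,-34,0]],
    [[0,0,0],[0,-42.5,0]],
  ],
)

```text
clock: 8.55
position: [0.6126, 0.0671, 0.0958]
ee_rot: [-1.468, 0.66, -0.66]
force: [-0.1, 0.0, -1.2]
width: 1.001
```

Run:
```python
from h import *
s=st();rel([.6125,.068,.096],np.radians(180-128.7))
```

```text
t 8.55 p [0.6126 0.0671 0.0958] F [-0.13  0.   -1.16] T [ 0.004 -0.125  0.04 ] w 1.001 phi 41.6 q [ 0.33  0.73 -0.82  1.71  0.62  0.99  0.01]
shift [-0.0008 -0.0002  0.0005] turn [ 0.01 -9.7   0.02]
```

>>> arm_command(
  plan=[
    [[-0.001,0,0.0005],[0,-8,0]],
    [[-0.001,0,0.0005],[0,-9.8,0]],
    [[-0.001,0,0.0005],[0,-9.8,0]],
    [[-0.001,0,0.0005],[0,-9.8,0]],
    [[-0.001,0,0.0005],[0,-9.8,0]],
  ],
  fingers=1,
  squeeze=30,
)

```text
clock: 9.05
position: [0.6123, 0.0684, 0.0959]
ee_rot: [-1.504, 0.533, -0.534]
force: [-0.1, 0.7, -0.2]
width: 0.617
```

>>> arm_command(
  plan=[
    [[0,0,0],[0,0,0]],
    [[0,0,0],[0,0,0]],
    [[0,0,0],[0,0,0]],
    [[0,0,0],[0,0,0]],
    [[0,0,0],[0,0,0]],
  ],
)

```text
clock: 9.55
position: [0.6122, 0.0684, 0.0958]
ee_rot: [-1.505, 0.532, -0.532]
force: [-0.3, 0.2, 0.5]
width: 0.18
```

Run:
```python
from h import *
s=st();rel([.6125,.068,.096],np.radians(180-128.7))
```

```text
t 9.55 p [0.6122 0.0684 0.0958] F [-0.3   0.24  0.51] T [ 0.072 -0.137  0.011] w 0.18 phi 51.06 q [ 0.35  0.74 -0.86  1.71  0.65  1.    0.15]
shift [ 0.0005 -0.0002 -0.0002] turn [ 0.   -0.24  0.  ]
```

>>> arm_command(
  plan=[
    [[0,0,0],[0,0,0]],
    [[0,0,0],[0,0,0]],
    [[0,0,0],[0,0,0]],
    [[0,0,0],[0,6,0]],
    [[0,0,0],[0,13,0]],
  ],
)

```text
clock: 10.05
position: [0.6123, 0.0683, 0.0958]
ee_rot: [-1.451, 0.711, -0.711]
force: [-0.1, 0.0, -1.1]
width: 0.085
```

>>> arm_command(
  plan=[
    [[0,0,0],[0,7,0]],
    [[0,0,0],[0,14,0]],
    [[0,0,0],[0,21,0]],
    [[0,0,0],[0,28,0]],
    [[0,0,0],[0,35,0]],
  ],
)

```text
clock: 10.55
position: [0.613, 0.0686, 0.0958]
ee_rot: [-1.23, 1.173, -1.174]
force: [3.8, -0.3, -3.9]
width: 0.084
```

Run:
```python
from h import *
s=st()
```

```text
t 10.55 p [0.613  0.0686 0.0958] F [ 3.84 -0.29 -3.87] T [-0.006 -0.789  0.101] w 0.084 phi 2.78 q [ 0.23  0.67 -0.66  1.71  0.5   0.92 -0.57]
```

>>> arm_command(
  plan=[
    [[0,0,0],[0,7,0]],
    [[0,0,0],[0,14,0]],
    [[0,0,0],[0,21,0]],
    [[0,0,0],[0,28,0]],
    [[0,0,0],[0,35,0]],
  ],
)

```text
clock: 11.05
position: [0.6138, 0.0684, 0.0958]
ee_rot: [-0.885, 1.609, -1.61]
force: [6.5, -0.2, -8.0]
width: 0.087
```

Run:
```python
from h import *
s=st()
```

```text
t 11.05 p [0.6138 0.0684 0.0958] F [ 6.46 -0.24 -8.05] T [-0.218 -1.388  0.066] w 0.087 phi -32.23 q [ 0.14  0.64 -0.5   1.72  0.38  0.88 -1.09]
```

>>> arm_command(
  plan=[
    [[-0.001,0,0.001],[0,4,0]],
    [[-0.001,0,0.001],[0,8,0]],
    [[-0.001,0,0.001],[0,12,0]],
    [[-0.001,0,0.001],[0,15,0]],
  ],
)

```text
clock: 11.45
position: [0.6142, 0.0682, 0.0958]
ee_rot: [-0.7, 1.783, -1.785]
force: [1.6, -2.3, -2.1]
width: 0.084
```

Run:
```python
from h import *
s=st()
```

```text
t 11.45 p [0.6142 0.0682 0.0958] F [ 1.59 -2.31 -2.12] T [-0.506 -0.43   0.082] w 0.084 phi -47.11 q [ 0.1   0.62 -0.44  1.72  0.33  0.87 -1.31]
```

>>> arm_command(
  plan=[
    [[0,0,0],[0,2.5,0]],
    [[0,0,0],[0,5,0]],
    [[0,0,0],[0,7.5,0]],
  ],
)

```text
clock: 11.75
position: [0.6143, 0.068, 0.0958]
ee_rot: [-0.596, 1.866, -1.868]
force: [2.2, -2.8, -2.0]
width: 0.084
```

Run:
```python
from h import *
s=st()
```

```text
t 11.75 p [0.6143 0.068  0.0958] F [ 2.22 -2.83 -2.  ] T [-0.564 -0.483  0.147] w 0.084 phi -54.56 q [ 0.07  0.62 -0.4   1.73  0.3   0.86 -1.41]
```

Turned about 148°; continue in small steps watching the torque.

>>> arm_command(
  plan=[
    [[0,0,0],[0,2,0]],
    [[0,0,0],[0,4,0]],
    [[0,0,0],[0,4,0]],
  ],
)

```text
clock: 12.05
position: [0.6143, 0.0679, 0.0958]
ee_rot: [-0.537, 1.91, -1.912]
force: [4.8, -3.9, -3.7]
width: 0.088
```

Run:
```python
from h import *
s=st()
```

```text
t 12.05 p [0.6143 0.0679 0.0958] F [ 4.8  -3.88 -3.65] T [-0.855 -0.913  0.029] w 0.088 phi -58.58 q [ 0.06  0.61 -0.38  1.73  0.29  0.86 -1.47]
```

>>> arm_command(
  plan=[
    [[0,0,0],[0,2,0]],
    [[0,0,0],[0,4,0]],
    [[0,0,0],[0,4,0]],
  ],
)

```text
clock: 12.35
position: [0.6144, 0.0679, 0.0958]
ee_rot: [-0.476, 1.953, -1.955]
force: [3.7, -4.7, -4.0]
width: 0.089
```

Run:
```python
from h import *
s=st()
```

```text
t 12.35 p [0.6144 0.0679 0.0958] F [ 3.66 -4.72 -4.04] T [-0.823 -0.882  0.022] w 0.089 phi -62.58 q [ 0.05  0.61 -0.37  1.73  0.28  0.85 -1.53]
```

>>> arm_command(
  plan=[
    [[0,0,0],[0,2,0]],
    [[0,0,0],[0,4,0]],
    [[0,0,0],[0,5,0]],
    [[0,0,0],[0,5,0]],
  ],
  squeeze=40,
)

```text
clock: 12.75
position: [0.6144, 0.0678, 0.0958]
ee_rot: [-0.397, 2.005, -2.007]
force: [4.8, -3.2, -3.3]
width: 0.084
```

Run:
```python
from h import *
s=st();im=get_image("wrist");save(im,"w4",(220,240,420,390),4)
```

```text
t 12.75 p [0.6144 0.0678 0.0958] F [ 4.84 -3.23 -3.28] T [-0.943 -0.969 -0.002] w 0.084 phi -67.55 q [ 0.04  0.61 -0.34  1.73  0.26  0.85 -1.6 ]
```

View pics/w4.png

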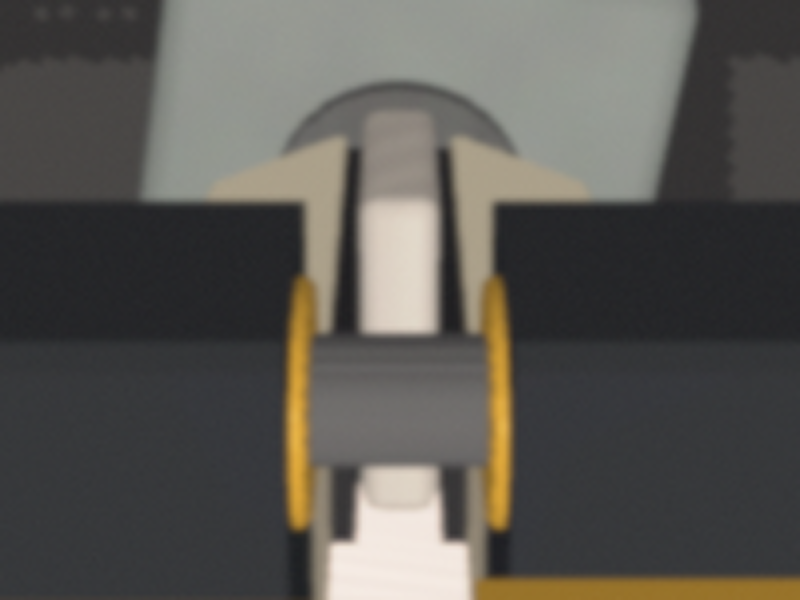

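>>> arm_command(
  plan=[
    [[0,0,0],[0,2,0]],
    [[0,0,0],[0,4,0]],
    [[0,0,0],[0,6,0]],
    [[0,0,0],[0,6,0]],
  ],
)

```text
clock: 13.2
position: [0.6144, 0.0678, 0.0958]
ee_rot: [-0.298, 2.065, -2.068]
force: [4.4, -4.8, -3.7]
width: 0.093
```

Run:
```python
from h import *
s=st()
```

```text
t 13.2 p [0.6144 0.0678 0.0958] F [ 4.41 -4.85 -3.65] T [-1.097 -1.009  0.692] w 0.093 phi -73.51 q [ 0.02  0.6  -0.32  1.73  0.24  0.84 -1.69]
```

>>> arm_command(
  plan=[
    [[0,0,0],[0,2,0]],
    [[0,0,0],[0,4,0]],
    [[0,0,0],[0,6,0]],
    [[0,0,0],[0,6,0]],
  ],
)

```text
clock: 13.6
position: [0.6148, 0.068, 0.0959]
ee_rot: [-0.193, 2.123, -2.126]
force: [5.5, -5.4, -4.7]
width: 0.106
```

Run:
```python
from h import *
s=st();im=get_image("wrist");save(im,"w5",(220,240,420,390),4)
```

```text
t 13.6 p [0.6148 0.068  0.0959] F [ 5.52 -5.38 -4.75] T [-0.991 -1.281  0.94 ] w 0.106 phi -79.48 q [-0.    0.6  -0.29  1.73  0.22  0.84 -1.78]
```

View pics/w5.png

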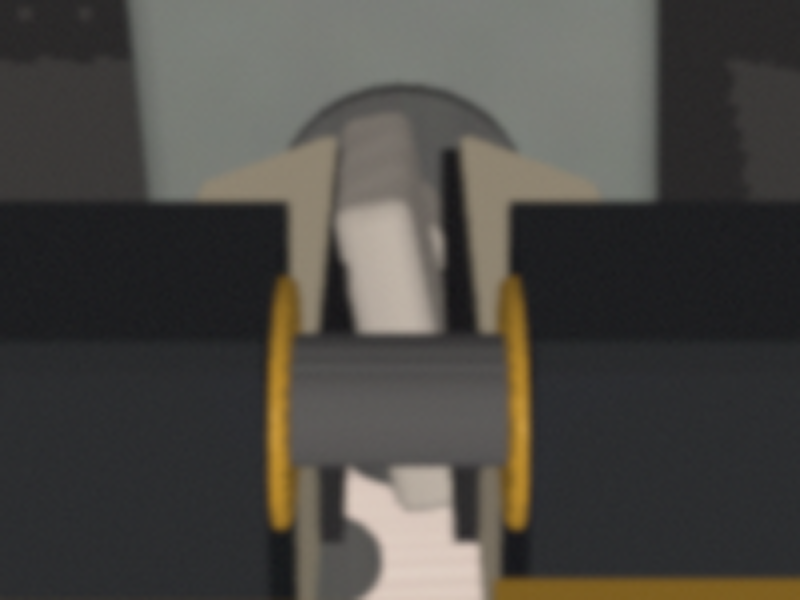

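>>> arm_command(
  plan=[
    [[0,0,0],[0,0,0]],
    [[0,0,0],[0,0,0]],
    [[0,0,0],[0,0,0]],
    [[0,0,0],[0,0,0]],
    [[0,0,0],[0,0,0]],
  ],
  fingers=-1,
)

```text
clock: 14.15
position: [0.6135, 0.069, 0.0958]
ee_rot: [-0.197, 2.125, -2.125]
force: [-0.0, 0.6, 0.3]
width: 0.491
```

>>> arm_command(
  plan=[
    [[0,-0.03,0],[0,0,0]],
    [[0,-0.07,0],[0,0,0]],
    [[0,-0.115,0],[0,0,0]],
    [[0.01,-0.125,0],[0,0,0]],
    [[0.01,-0.125,0],[0,0,0]],
  ],
)

```text
clock: 14.65
position: [0.604, 0.0671, 0.223]
ee_rot: [-0.193, 2.123, -2.123]
force: [-0.7, 1.1, -0.5]
width: 0.928
```

Run:
```python
from h import *
s=st();im=get_image("wrist");save(im,"w6");save(im,"w6c",(240,150,400,270),5);W=wcam(im,s)
for t,z in (("key_wing",.09),("ball",.029),("notch",.029),("tab",.056),("head",0)):
    for r in place_of(im,t)[:1]: print(t,r,atz(im,r["point"],z,W).round(4))
```

```text
t 14.65 p [0.604  0.0671 0.223 ] F [-0.73  1.11 -0.45] T [-0.043  0.014  0.011] w 0.928 phi -79.44 q [ 0.03  0.45 -0.32  1.63  0.16  1.08 -1.73]
key_wing {'point': [318.8, 218.8], 'confidence': 0.93} [0.6132 0.0703 0.09  ]
ball {'point': [323.1, 258.8], 'confidence': 0.88} [0.5597 0.0562 0.029 ]
notch {'point': [428.2, 256.4], 'confidence': 0.84} [ 0.5807 -0.0434  0.029 ]
tab {'point': [515.6, 285.9], 'confidence': 0.93} [ 0.5757 -0.119   0.056 ]
head {'point': [324.2, 273.9], 'confidence': 0.91} [0.5326 0.0495 0.    ]
```

View pics/w6.png

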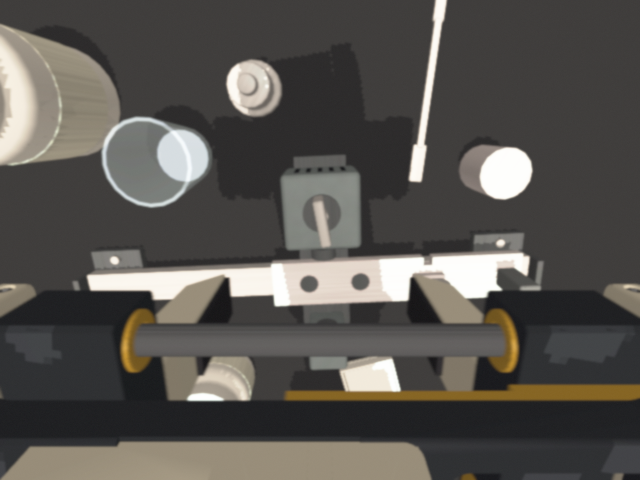

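View pics/w6c.png

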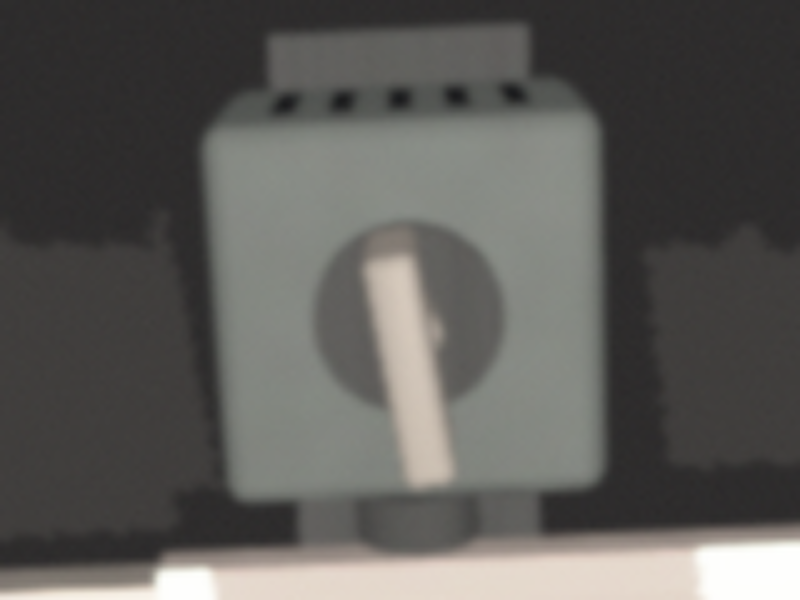

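Run:
```python
from h import *
rel([.578,-.119,.16],np.radians(-76.9))
```

```text
shift [0.0588 0.0593 0.178 ] turn [ 0.01 -2.53  0.15]
```

>>> arm_command(
  plan=[
    [[0.015,0,0.045],[0,-2.5,0]],
    [[0.03,0.01,0.09],[0,-2.5,0]],
    [[0.045,0.03,0.135],[0,-2.5,0]],
    [[0.059,0.055,0.178],[0,-2.5,0]],
    [[0.059,0.055,0.178],[0,-2.5,0]],
  ],
  fingers=0,
)

```text
clock: 15.45
position: [0.5748, -0.1269, 0.1617]
ee_rot: [-0.24, 2.107, -2.112]
force: [-0.4, 0.1, -0.4]
width: 0.613
```

>>> arm_command(
  plan=[
    [[0,0,0],[0,0,0]],
    [[0,0,0],[0,0,0]],
  ],
)

```text
clock: 15.65
position: [0.5788, -0.1175, 0.1656]
ee_rot: [-0.242, 2.101, -2.099]
force: [0.7, -0.3, -0.8]
width: 0.504
```

Run:
```python
from h import *
s=st();im=get_image("wrist");save(im,"w7");W=wcam(im,s)
for t,z in (("ball",.029),("notch",.029),("tab",.056)):
    for r in place_of(im,t)[:2]: print(t,r,atz(im,r["point"],z,W).round(4))
rel([.578,-.119,.066],np.radians(-76.9))
```

```text
t 15.65 p [ 0.5788 -0.1175  0.1656] F [ 0.7  -0.26 -0.79] T [ 0.028 -0.037 -0.031] w 0.504 phi -76.87 q [ 0.32  0.48 -0.29  1.74  0.16  0.95 -1.38]
ball {'point': [582.0, 201.2], 'confidence': 0.89} [ 0.6455 -0.3068  0.029 ]
ball {'point': [94.2, 202.4], 'confidence': 0.74} [0.5601 0.0564 0.029 ]
notch {'point': [225.5, 206.4], 'confidence': 0.75} [ 0.5798 -0.0421  0.029 ]
tab {'point': [321.3, 241.4], 'confidence': 0.92} [ 0.5774 -0.118   0.056 ]
tab {'point': [225.1, 206.0], 'confidence': 0.42} [ 0.5873 -0.0474  0.056 ]
shift [0.0015 0.1003 0.0014] turn [ 0.01  0.1  -0.06]
```

View pics/w7.png

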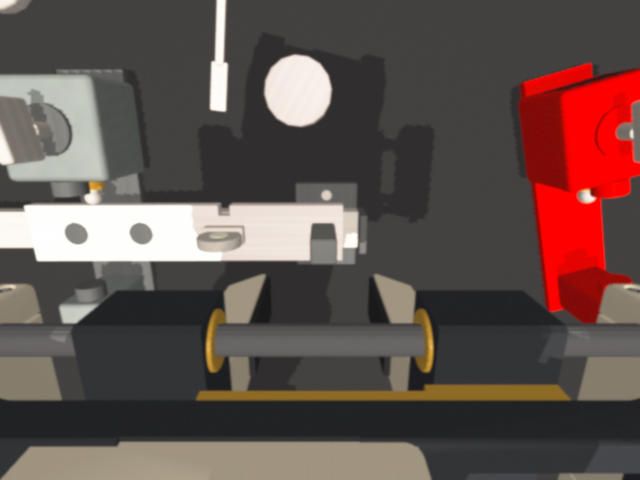

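Run:
```python
from h import *
s=observe();im=get_image("wrist");save(im,"w7c",(280,190,380,280),7);W=wcam(im,s)
print(atz(im,(323.5,251),.078,W))
```

```text
[ 0.57824015 -0.11919527  0.078     ]
```

View pics/w7c.png

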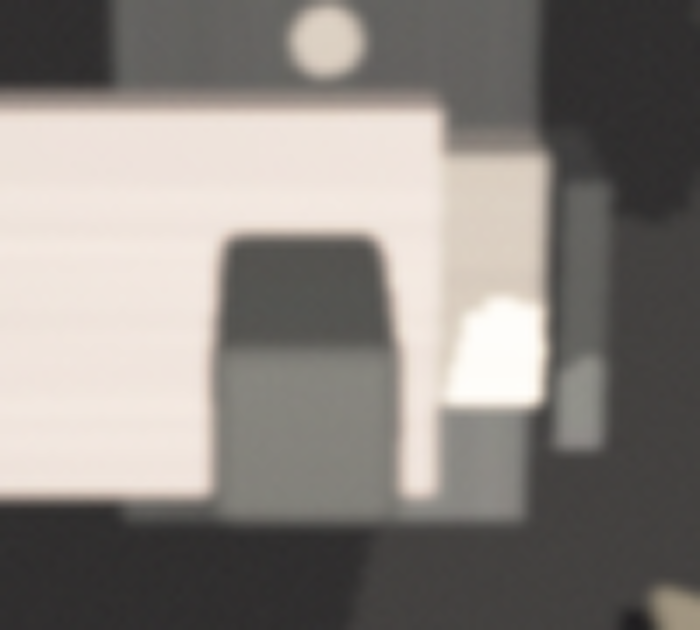

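>>> arm_command(
  plan=[
    [[0.001,0.03,0.001],[0,0,0]],
    [[0.001,0.065,0.001],[0,0,0]],
    [[0.001,0.09,0.001],[0,0,0]],
    [[0.001,0.1,0.001],[0,0,0]],
    [[0.001,0.1,0.001],[0,0,0]],
  ],
)

```text
clock: 16.4
position: [0.5771, -0.1196, 0.065]
ee_rot: [-0.243, 2.102, -2.101]
force: [0.5, 0.3, 0.8]
width: 0.496
```

Run:
```python
from h import *
s=st();im=get_image("wrist");save(im,"w8")
rel([.578,-.119,.066],np.radians(-76.9))
```

```text
t 16.4 p [ 0.5771 -0.1196  0.065 ] F [0.47 0.33 0.81] T [-0.018 -0.057 -0.053] w 0.496 phi -76.89 q [ 0.3   0.6  -0.26  1.83  0.22  0.74 -1.42]
shift [-0.0002  0.0002 -0.0007] turn [ 0.01 -0.    0.  ]
```

View pics/w8.png

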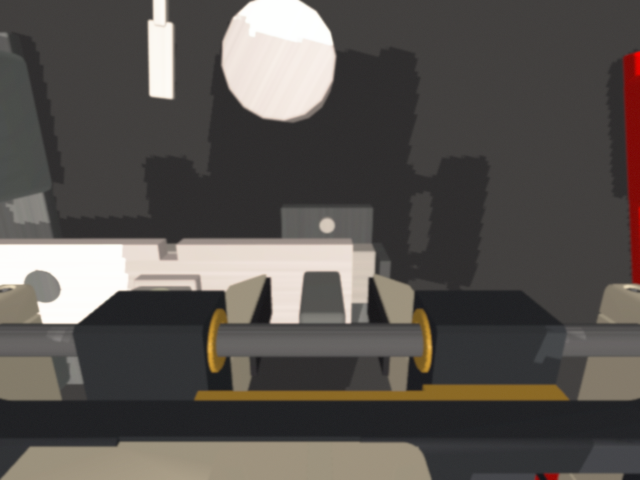

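>>> arm_command(
  plan=[
    [[0,0,0],[0,0,0]],
    [[0,0,0],[0,0,0]],
    [[0,0,0],[0,0,0]],
    [[0,0,0],[0,0,0]],
    [[0,0,0],[0,0,0]],
  ],
  fingers=1,
  squeeze=25,
)

```text
clock: 16.95
position: [0.578, -0.1202, 0.0665]
ee_rot: [-0.24, 2.1, -2.101]
force: [-0.6, 0.3, 3.8]
width: 0.192
```

Run:
```python
from h import *
s=st()
```

```text
t 16.95 p [ 0.578  -0.1202  0.0665] F [-0.65  0.28  3.76] T [0.014 0.147 0.108] w 0.192 phi -76.93 q [ 0.3   0.6  -0.26  1.83  0.22  0.74 -1.42]
```

>>> arm_command(
  plan=[
    [[0,0,-0.006],[0,0,0]],
    [[0,0,-0.016],[0,0,0]],
    [[0,0,-0.028],[0,0,0]],
    [[0,0,-0.038],[0,0,0]],
    [[0,0,-0.045],[0,0,0]],
  ],
)

```text
clock: 17.45
position: [0.5677, -0.0762, 0.0664]
ee_rot: [-0.24, 2.099, -2.102]
force: [-0.6, -4.5, 6.5]
width: 0.197
```

```bash
cat >> h.py <<'E'
u=np.array([-.2267,.974,0]);xa=np.array([.974,.2267,0])
def sl():
    s=st();p=s["position"]-[.578,-.1202,.0665];F=s["force"]
    print("along %.2f across %.2f mm; F along %.2f across %.2f z %.2f"%(p@u*1e3,p@xa*1e3,F@u,F@xa,F[2]))
E
python3 -c "
from h import *
sl()"
```

```text
t 17.45 p [ 0.5677 -0.0762  0.0664] F [-0.57 -4.55  6.5 ] T [-0.701  0.062  0.128] w 0.197 phi -76.94 q [ 0.22  0.58 -0.26  1.87  0.22  0.72 -1.5 ]
along 45.22 across -0.06 mm; F along -4.30 across -1.58 z 6.50
```

>>> arm_command(
  plan=[
    [[0,0,-0.01],[0,0,0]],
    [[0,0,-0.02],[0,0,0]],
    [[0,0,-0.03],[0,0,0]],
    [[0,0,-0.038],[0,0,0]],
    [[0,0,-0.041],[0,0,0]],
  ],
)

```text
clock: 17.95
position: [0.5582, -0.0356, 0.0664]
ee_rot: [-0.241, 2.1, -2.101]
force: [-1.6, -2.4, 6.8]
width: 0.193
```

>>> arm_command(
  plan=[
    [[0,0,0],[0,0,0]],
  ],
)

```text
clock: 18.05
position: [0.5581, -0.0352, 0.0664]
ee_rot: [-0.241, 2.1, -2.1]
force: [-1.8, -0.1, 7.9]
width: 0.196
```

Run:
```python
from h import *
sl()
s=observe();im=get_image("wrist");save(im,"w9");W=wcam(im,s)
P={}
for n in ("wrist","top","scene"):
    if n!="wrist": im=get_image(n);W=None;save(im,n+"9")
    for t in("ball","notch"):
        for r in place_of(im,t)[:3]: print(n,t,r,atz(im,r["point"],.029,W).round(4))
```

```text
t 18.05 p [ 0.5581 -0.0352  0.0664] F [-1.75 -0.08  7.86] T [ 0.173  0.373 -0.004] w 0.196 phi -76.88 q [ 0.16  0.56 -0.26  1.9   0.22  0.7  -1.58]
along 87.34 across -0.14 mm; F along 0.32 across -1.73 z 7.86
wrist ball {'point': [144.5, 240.9], 'confidence': 0.57} [0.5593 0.0564 0.029 ]
wrist notch {'point': [171.9, 244.9], 'confidence': 0.88} [0.5603 0.0428 0.029 ]
top ball {'point': [156.2, 377.2], 'confidence': 0.94} [0.2759 0.2958 0.029 ]
top ball {'point': [281.3, 220.4], 'confidence': 0.82} [0.5646 0.0527 0.029 ]
top ball {'point': [462.2, 172.7], 'confidence': 0.58} [ 0.6457 -0.3115  0.029 ]
top notch {'point': [284.6, 221.0], 'confidence': 0.95} [0.5631 0.0463 0.029 ]
scene ball {'point': [500.2, 224.3], 'confidence': 0.81} [0.2853 0.2992 0.029 ]
scene ball {'point': [256.6, 159.3], 'confidence': 0.78} [ 0.4117 -0.2855  0.029 ]
scene ball {'point': [188.9, 222.0], 'confidence': 0.69} [ 0.6402 -0.3146  0.029 ]
scene notch {'point': [337.9, 271.5], 'confidence': 0.75} [0.5749 0.0431 0.029 ]
```

View pics/w9.png

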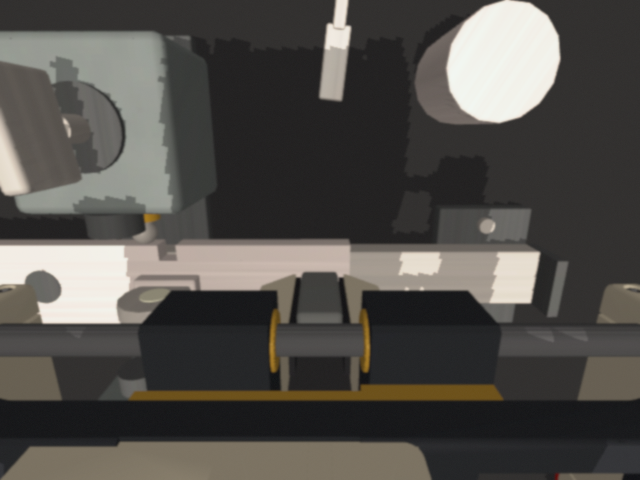

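>>> arm_command(
  plan=[
    [[0,0,-0.003],[0,0,0]],
    [[0,0,-0.006],[0,0,0]],
    [[0,0,-0.006],[0,0,0]],
  ],
)

```text
clock: 18.8
position: [0.5568, -0.0297, 0.0664]
ee_rot: [-0.241, 2.1, -2.1]
force: [-1.4, 0.1, 7.6]
width: 0.194
```

```bash
python3 -c "
from h import *
sl()"
```

```text
t 18.8 p [ 0.5568 -0.0297  0.0664] F [-1.42  0.11  7.6 ] T [-0.003  0.347  0.056] w 0.194 phi -76.91 q [ 0.15  0.56 -0.26  1.91  0.22  0.7  -1.59]
along 92.90 across -0.12 mm; F along 0.43 across -1.36 z 7.60
```

>>> arm_command(
  plan=[
    [[0,0,-0.0015],[0,0,0]],
    [[0,0,-0.0015],[0,0,0]],
  ],
)

```text
clock: 19.0
position: [0.5565, -0.0283, 0.0664]
ee_rot: [-0.241, 2.1, -2.1]
force: [-2.9, 0.5, 8.5]
width: 0.192
```

```bash
python3 -c "
from h import *
sl()"
```

```text
t 19.0 p [ 0.5565 -0.0283  0.0664] F [-2.93  0.5   8.49] T [ 0.01   0.373 -0.003] w 0.192 phi -76.91 q [ 0.14  0.56 -0.26  1.91  0.22  0.7  -1.59]
along 94.42 across -0.15 mm; F along 1.15 across -2.74 z 8.49
```

>>> arm_command(
  plan=[
    [[0,0,-0.0015],[0,0,0]],
    [[0,0,-0.0015],[0,0,0]],
  ],
)

```text
clock: 19.2
position: [0.556, -0.0264, 0.0663]
ee_rot: [-0.241, 2.101, -2.1]
force: [-2.5, 1.4, 8.0]
width: 0.196
```

```bash
python3 -c "
from h import *
sl()"
```

```text
t 19.2 p [ 0.556  -0.0264  0.0663] F [-2.54  1.43  8.05] T [0.364 0.487 0.066] w 0.196 phi -76.89 q [ 0.14  0.56 -0.26  1.91  0.22  0.7  -1.59]
along 96.39 across -0.14 mm; F along 1.97 across -2.15 z 8.05
```

>>> arm_command(
  plan=[
    [[0,0,-0.001],[0,0,0]],
    [[0,0,-0.001],[0,0,0]],
  ],
)

```text
clock: 19.4
position: [0.5557, -0.0249, 0.0663]
ee_rot: [-0.242, 2.101, -2.099]
force: [-1.9, 3.6, 8.9]
width: 0.193
```

Run:
```python
from h import *
sl()
s=observe();im=get_image("wrist");save(im,"w10",(90,190,250,300),5);W=wcam(im,s)
for t in("ball","notch"):
    for r in place_of(im,t)[:2]: print(t,r,atz(im,r["point"],.029,W).round(4))
```

```text
t 19.4 p [ 0.5557 -0.0249  0.0663] F [-1.88  3.59  8.94] T [0.544 0.49  0.046] w 0.193 phi -76.87 q [ 0.14  0.56 -0.26  1.91  0.22  0.7  -1.59]
along 97.87 across -0.13 mm; F along 3.93 across -1.02 z 8.94
ball {'point': [166.8, 241.1], 'confidence': 0.6} [0.5593 0.0558 0.029 ]
notch {'point': [170.6, 244.6], 'confidence': 0.76} [0.5579 0.0537 0.029 ]
```

View pics/w10.png

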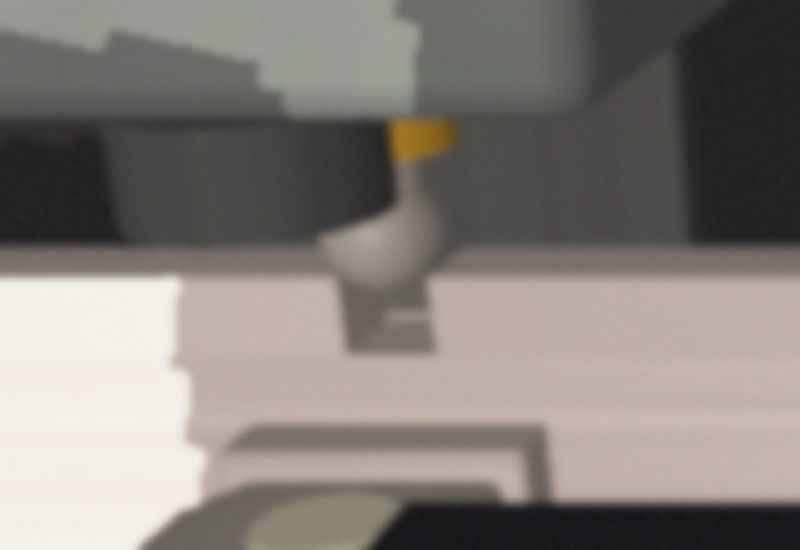

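>>> arm_command(
  plan=[
    [[0,0,-0.001],[0,0,0]],
    [[0,0,-0.001],[0,0,0]],
  ],
)

```text
clock: 19.75
position: [0.5555, -0.0242, 0.0663]
ee_rot: [-0.241, 2.101, -2.099]
force: [-2.4, 2.6, 7.7]
width: 0.192
```

```bash
python3 -c "
from h import *
sl()"
```

```text
t 19.75 p [ 0.5555 -0.0242  0.0663] F [-2.4   2.56  7.69] T [ 0.312  0.449 -0.014] w 0.192 phi -76.88 q [ 0.14  0.56 -0.26  1.91  0.22  0.7  -1.59]
along 98.61 across -0.12 mm; F along 3.03 across -1.76 z 7.69
```

>>> arm_command(
  plan=[
    [[0,0,-0.0006],[0,0,0]],
    [[0,0,-0.0006],[0,0,0]],
  ],
)

```text
clock: 19.95
position: [0.5555, -0.024, 0.0663]
ee_rot: [-0.241, 2.101, -2.1]
force: [-3.0, 1.3, 7.9]
width: 0.194
```

```bash
python3 -c "
from h import *
sl()"
```

```text
t 19.95 p [ 0.5555 -0.024   0.0663] F [-3.01  1.29  7.88] T [0.135 0.393 0.066] w 0.194 phi -76.89 q [ 0.14  0.56 -0.26  1.91  0.22  0.7  -1.6 ]
along 98.84 across -0.13 mm; F along 1.94 across -2.64 z 7.88
```

>>> arm_command(
  plan=[
    [[0,0,-0.0006],[0,0,0]],
    [[0,0,-0.0006],[0,0,0]],
  ],
)

```text
clock: 20.15
position: [0.5554, -0.0237, 0.0664]
ee_rot: [-0.241, 2.1, -2.1]
force: [-2.7, 0.1, 8.6]
width: 0.194
```

```bash
python3 -c "
from h import *
sl()"
```

```text
t 20.15 p [ 0.5554 -0.0237  0.0664] F [-2.7   0.11  8.56] T [-0.056  0.297  0.065] w 0.194 phi -76.91 q [ 0.14  0.56 -0.26  1.91  0.22  0.7  -1.6 ]
along 99.13 across -0.10 mm; F along 0.72 across -2.60 z 8.56
```

>>> arm_command(
  plan=[
    [[0,0,-0.0004],[0,0,0]],
    [[0,0,-0.0004],[0,0,0]],
  ],
)

```text
clock: 20.35
position: [0.5554, -0.0236, 0.0664]
ee_rot: [-0.24, 2.1, -2.1]
force: [-0.7, -1.4, 8.0]
width: 0.195
```

Run:
```python
from h import *
sl()
s=observe();im=get_image("wrist");save(im,"w11",(90,190,250,300),5)
```

```text
t 20.35 p [ 0.5554 -0.0236  0.0664] F [-0.71 -1.39  8.03] T [-0.201  0.317  0.103] w 0.195 phi -76.92 q [ 0.14  0.56 -0.26  1.91  0.22  0.7  -1.6 ]
along 99.26 across -0.13 mm; F along -1.19 across -1.01 z 8.03
```

View pics/w11.png

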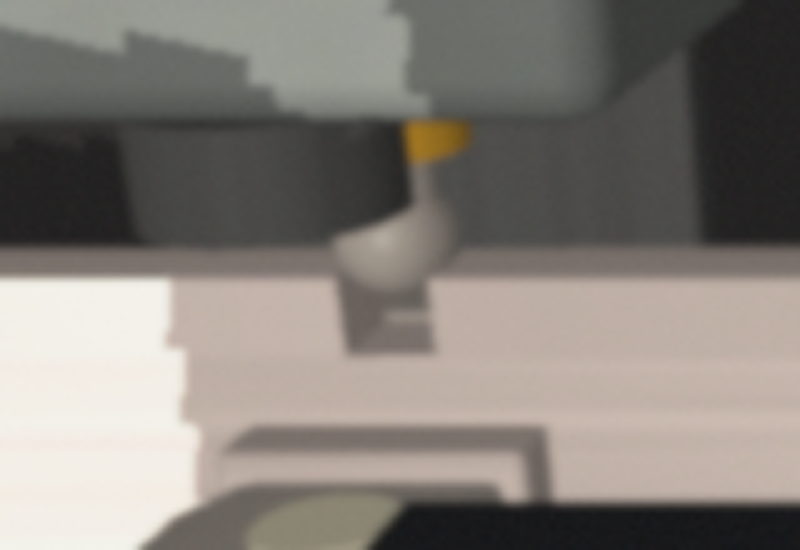

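>>> arm_command(
  plan=[
    [[0,0,0],[0,0,0]],
    [[0,0,0],[0,0,0]],
    [[0,0,0],[0,0,0]],
    [[0,0,0],[0,0,0]],
    [[0,0,0],[0,0,0]],
  ],
)

```text
clock: 20.9
position: [0.5554, -0.0236, 0.0664]
ee_rot: [-0.24, 2.1, -2.1]
force: [-1.1, -1.4, 7.5]
width: 0.193
```

Run:
```python
from h import *
sl()
s=observe();im=get_image("wrist");W=wcam(im,s);save(im,"w12")
for t in("ball","notch"):
    for r in place_of(im,t)[:2]: print(t,r,atz(im,r["point"],.029,W).round(4))
# notch mouth edges at top plane
a,b=[atz(im,(90+c/5,190+280/5),.034,W) for c in(338,432)];print("notch mid",((a+b)/2)@u,"w",(b-a)@u, "ball x=395:",atz(im,(90+395/5,190+245/5),.029,W)@u)
save(get_image("scene"),"s12")
```

```text
t 20.9 p [ 0.5554 -0.0236  0.0664] F [-1.12 -1.36  7.51] T [-0.11   0.283  0.063] w 0.193 phi -76.92 q [ 0.14  0.56 -0.26  1.91  0.22  0.7  -1.6 ]
along 99.24 across -0.13 mm; F along -1.07 across -1.40 z 7.51
ball {'point': [166.8, 242.1], 'confidence': 0.62} [0.5586 0.057  0.029 ]
ball {'point': [69.5, 127.0], 'confidence': 0.61} [0.6041 0.1065 0.029 ]
notch mid -0.07315216861725242 w -0.009207765647335801 ball x=395: -0.0723913730420444
```

View pics/s12.png

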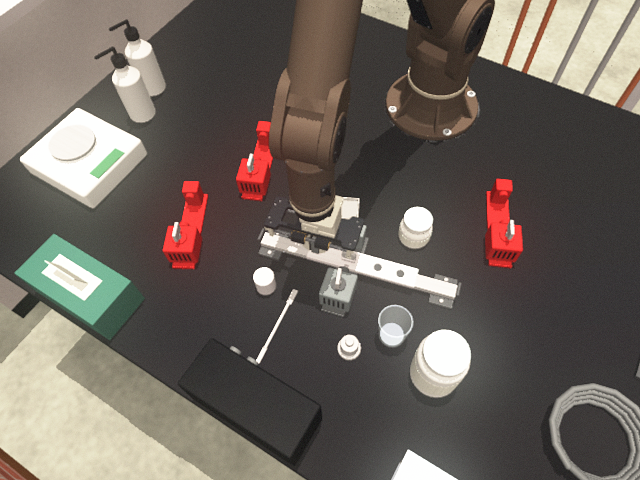

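>>> arm_command(
  plan=[
    [[0,0,-0.0005],[0,0,0]],
    [[0,0,-0.0005],[0,0,0]],
    [[0,0,-0.0005],[0,0,0]],
  ],
)

```text
clock: 21.4
position: [0.5553, -0.0233, 0.0664]
ee_rot: [-0.24, 2.1, -2.101]
force: [-1.4, -2.3, 7.3]
width: 0.197
```

```bash
python3 -c "
from h import *
sl()"
```

```text
t 21.4 p [ 0.5553 -0.0233  0.0664] F [-1.38 -2.32  7.3 ] T [-0.287  0.32   0.013] w 0.197 phi -76.93 q [ 0.14  0.56 -0.26  1.91  0.22  0.7  -1.6 ]
along 99.47 across -0.11 mm; F along -1.95 across -1.87 z 7.30
```

>>> arm_command(
  plan=[
    [[0,0,-0.0004],[0,0,0]],
    [[0,0,-0.0004],[0,0,0]],
    [[0,0,-0.0004],[0,0,0]],
  ],
)

```text
clock: 21.7
position: [0.5553, -0.0232, 0.0664]
ee_rot: [-0.24, 2.1, -2.101]
force: [-0.3, -2.2, 7.5]
width: 0.192
```

```bash
python3 -c "
from h import *
sl()"
```

```text
t 21.7 p [ 0.5553 -0.0232  0.0664] F [-0.32 -2.15  7.48] T [-0.422  0.215  0.094] w 0.192 phi -76.95 q [ 0.13  0.56 -0.26  1.91  0.22  0.7  -1.6 ]
along 99.63 across -0.14 mm; F along -2.03 across -0.80 z 7.48
```

>>> arm_command(
  plan=[
    [[0,0,-0.0005],[0,0,0]],
    [[0,0,-0.0005],[0,0,0]],
    [[0,0,-0.0005],[0,0,0]],
  ],
)

```text
clock: 22.0
position: [0.5552, -0.023, 0.0664]
ee_rot: [-0.239, 2.1, -2.102]
force: [-0.4, -3.6, 8.9]
width: 0.198
```

```bash
python3 -c "
from h import *
sl()"
```

```text
t 22.0 p [ 0.5552 -0.023   0.0664] F [-0.39 -3.64  8.87] T [-0.568  0.18   0.075] w 0.198 phi -76.96 q [ 0.13  0.56 -0.26  1.91  0.22  0.7  -1.6 ]
along 99.82 across -0.13 mm; F along -3.46 across -1.20 z 8.87
```

>>> arm_command(
  plan=[
    [[0,0,0.0015],[0,0,0]],
    [[0,0,0.0015],[0,0,0]],
    [[0,0,0.0015],[0,0,0]],
    [[0,0,0.0015],[0,0,0]],
  ],
)

```text
clock: 22.4
position: [0.5554, -0.0235, 0.0664]
ee_rot: [-0.241, 2.1, -2.1]
force: [-1.8, -1.2, 7.5]
width: 0.194
```

Run:
```python
from h import *
sl()
im=get_image("wrist");save(im,"w13",(90,190,250,300),5)
save(get_image("top"),"t13",(220,160,400,280),4)
sl()
```

```text
t 22.4 p [ 0.5554 -0.0235  0.0664] F [-1.8  -1.16  7.52] T [-0.043  0.288  0.031] w 0.194 phi -76.91 q [ 0.14  0.56 -0.26  1.91  0.22  0.7  -1.6 ]
along 99.28 across -0.09 mm; F along -0.73 across -2.02 z 7.52
t 22.5 p [ 0.5554 -0.0235  0.0664] F [-0.69 -0.91  7.11] T [-0.108  0.316  0.057] w 0.192 phi -76.92 q [ 0.14  0.56 -0.26  1.91  0.22  0.7  -1.6 ]
along 99.26 across -0.10 mm; F along -0.73 across -0.88 z 7.11
```

View pics/w13.png

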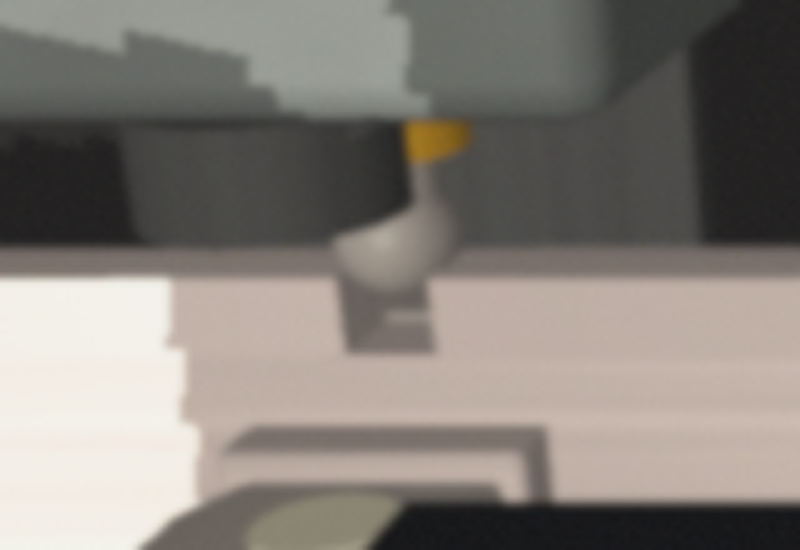

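View pics/t13.png

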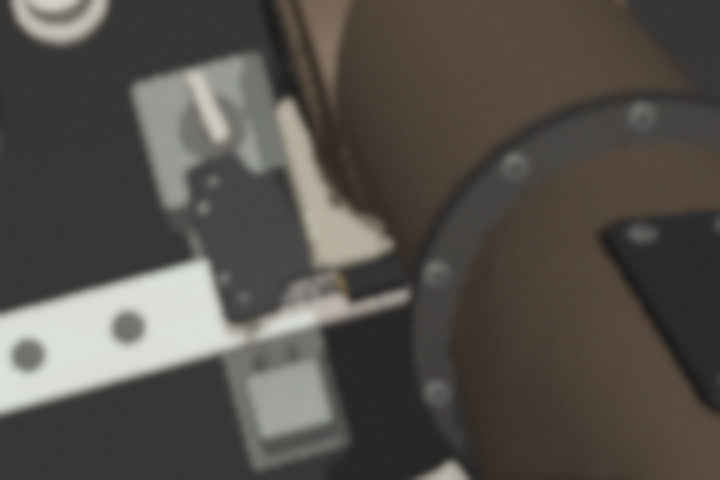

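```bash
python3 -c "
from h import *
print(sign_off());sl()"
```

```text
the job is handed in; nothing more can be done
None
the job is handed in; nothing more can be done
```

The key is wound to its stop, the slide's ball is in the notch, and the job was handed in at about 22.5 s with the post still pinched.

**Key:** I wound the grey head's key clockwise in two partial turns, about 42° and then about 121°, letting go and turning the hand back in between. The wrist torque then jumped from under 0.15 to 0.94 N m and the wing stopped following the fingers, so I took that as the solid stop. After release the wing stayed where it was.

**Slide:** I pinched the post and moved it about 99 mm along the rail.
- The forward pull rose to about 4 N as the ball dropped in, then faded to zero.
- A light test push met 3.5 N for under 0.6 mm of travel at the hand, so I took the ball as seated and eased back to about -0.7 N along the rail.
- The last pictures show the ball in the notch.

**What disagreed or was unclear:**
- **Ball position:** by picture geometry the ball and notch agree along the rail only to about 0.8 mm. In the last tries the networks located only one of the two per picture or merged them, so the seating rests mainly on the force readings.
- **Upward force:** a steady 7 to 8 N upward force on the tool remained throughout the slide grip. I did not find its cause.
- **Bystanders:** nothing looked disturbed in the last overall picture (20.9 s), though I judged that by eye.

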